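# Lift the shield flap of the test box with its lever

### The arm

A 6-joint arm with a two-finger parallel gripper is mounted at the origin on the work surface. World frame = base frame: x ahead of the robot, y to its left, z up, the work surface at z = 0. Lengths are in m, angles in rad, forces in N, time in s.
With the tool pointing down it reaches from about 0.4 to 0.825 m from the base axis. Payload 7 kg.
Tool frame: the origin (TCP) lies midway between the tips of the shut fingers; the grasp point (between the pads) lies arm.hold_point_z behind it (arm.hold_point_z is the distance from the TCP to the grasp point, in m); z points along the fingers, y is the line along which they close (so a half turn about z gives the same grasp; the last joint's range is limited). The gripper opens to 88 mm and grips with 3 to 60 N. Pads are 19 mm wide; open, the fingers measure 130 mm over their backs; the gripper's body (78 mm by 193 mm) begins 47 mm behind the grasp point.
Start: joints at [-0.842, 0.359, 0.012, 0, -1.224, -0.288], TCP at [0.288, -0.61, 0.227] pointing down, gripper open.
Joint ranges: [-3.07, 3.07], [-1.43, 2.12], [-1.02, 1.25], [-3.03, 1.67], [-3.05, -0], [-3.03, 3.03]. Speed limits (rad/s): [2.39, 2.39, 3.01, 3.14, 3.14, 3.14].

### API

Orientations are given as [roll, pitch, yaw] about the fixed x, y, z axes, in that order (R = Rz(yaw) Ry(pitch) Rx(roll)).
In Python, from station import arm gives the robot as it stands.
- The arm moves only by the shell command python3 -m crank 'ROWS' [OPENING] [FORCE]. ROWS is JSON, a list that holds one entry, the list of rows, each a list of 4 numbers: the shift along the tool's x, y, z in units of 25 mm (1.0 is 25 mm), then the turn about the tool's z in units of 5 degrees (1.0 is 5 degrees). A call has 1 to 12 rows; each row is the pose to reach, as a shift and turn from the pose commanded when the call began, along the tool's axes at that moment; what a row does not reach only later rows make up. A row lasts 1/8 s, in which the tool goes at most 62.5 mm and 10.7 degrees, less where a joint would pass 70% of its speed; a pose out of reach is approached as far as the arm can. A call with a gripper value outside its range is refused whole. OPENING is the closure, from 0 (fully open) to 1 (shut), set as the call begins (- or left out, the last holds). The fingers move at their own pace and stop on an object; FORCE is the grip in N (left out, the last holds). Time passes only in rows, so rows that repeat a pose let the fingers close. It gives the time, the measured TCP pose, the force, the opening and the grip force at its end, in the units of the state.
- arm.get_state(): the state, without advancing time (a new reading comes with each control period).
- arm.grab_frame(name): name is "side" or "top"; returns (picture, depth): 400x640x3 uint8, red, green, blue; 400x640 float32, m along the optical axis (not along the pixel's ray), 0 where there is no reading.
- arm.get_calibration(name): a dict with "mtx" (3x3 intrinsics, pixels), "k1" (the pictures are not rectified: a ray, as slopes to the right and down, at radius r is drawn at 1 + k1 r^2 times it, then the intrinsics apply), "R" (3x3) and "t" (3): a world point X has camera coordinates R X + t. Camera axes: x right, y down, z forward; pixel columns grow to the right and rows downward; lengths in m; the calibration is good to about 2 mm. A picture is of the moment at which its call begins. get_calibration takes no time and is no camera call.
- arm.job_done(): hands the job in; it is judged then, once.
Trained networks look in the newest picture that a camera, given by its name, has taken for a name from the list of things; names that differ only in an ending like _2 or _b are one class to them, and where a whole thing is asked for, a point or a joint stands for the part that bears it (a point fixed in the world has none). Each returns a list of dicts, best first, with "score" (0 to 1); they miss things now and then, are a little off and sometimes report something else, mostly with a low value. They report only what shows in the picture. A call takes as long as a camera call.
- arm.recognise(thing, camera): "extent" ([left, top, width, height] in pixels, round what is visible of it).
- arm.trace(thing, camera): "mask" (400x640 bool, what is visible of it) and "extent" ([left, top, width, height] in pixels, round what is visible of it).
The state is a dict: "t": time; "q": joint angles; "qd": joint speeds; "joint_efforts": joint torques, N m; "eef_pos": TCP position; "ee_rot": TCP orientation; "force": force on the tool from outside, world axes, zero at the start; "moment": the same for the moment, N m; "width": finger opening in m; "gripper_force": force on a finger pad.
Only numpy, scipy, OpenCV 4.12 (cv2) and the standard library are available. Lean on these libraries where they do the work, as an engineer would, in place of code of your own. Each camera call takes 0.05 s, during which the arm holds its last target. There are 200 camera calls.

### The job

Push the red bolt on the front of the grey test box fully open (sideways, away from the lever) to release the steel flap, then press the yellow pad on the long end of the lever all the way down to its stop so that the short end raises the flap. Finish still pressing the pad down, with the flap held up by the lever. Only push and press with the fingertips: never pull the lever up, do not touch the flap itself, and leave the things lying around the box where they are.

Things in the scene. Friction and masses are not known exactly. Their poses are not given: they have to be found in the camera images.
- box: Grey test box, 170 (x) by 180 (y) by 100 mm high, fixed, yaw -1.87 to -1.27. Origin: its centre at bench height; -x is its front, which carries the bolt. The lever runs along its -y side in the plane y = -115 mm, long end reaching 110 mm ahead of the front, between two cheeks 118 mm high at x -45 to -15 mm. A rubber stop post 66 mm high stands under the lever at x = -145 mm.
- flap (a joint): Angle of the steel flap on top of the box: 175 by 186 by 8 mm, about 2 kg (varies by a quarter), top face 108 mm above the bench when closed, hinged along the box's far top edge (x = +85 mm). 0 = closed; grows as its front edge rises; about 0.47 with the lever right down. Falls shut when the lever is let go. With the bolt shut it rises only 0.02.
- flap_edge (a point): Middle of the flap's front edge, on its top face.
- lever (a joint): Angle of the lever about the level pin at pivot (pin along the box's y). About 0 = resting, long end up, short end under the flap's side lug; grows as the long end is pressed down; 0.58 = down at its stop. It could be pulled up to -0.12, which is forbidden. Pressing the pad takes about 4 to 10 N, the stop is hard; let go, it rises again with the flap falling.
- pad (a point): Centre of the top face of the yellow pad on the lever's long end, 50 mm along the lever, 60 mm across. Moves with the lever on an arc of radius 171 mm about the pivot pin: about 169 mm above the bench at rest (face tilted 0.29 rad, higher at the -x end), about 72 mm when right down (tilted 0.29 rad the other way).
- pivot (a point): The lever's pivot pin, on the lever's centre line, 107 mm above the bench; the pin lies along the box's y. Fixed to the box.
- bolt (a joint): Travel of the bolt in m: 0 = shut (its rod lies over the tongue on the flap's front edge), 0.045 = fully open, against its end stop. It slides along the box's +y, away from the lever; starts between 0 and 0.006; friction about 2 N, and stays where it is left.
- bolt_tab (a point): Centre of the top end of the bolt's upright red tab, 22 mm in the box's x, 12 mm in its y, from 111 to 161 mm above the bench. Moves with the bolt. The rod (10 mm thick, 116 mm above the bench) runs through two guides up to 124 mm high, one right beside the tab's -y side: push the tab above that height, on its -y face.
- meter_mid (a point): Bystander: orange multimeter lying flat, 170 by 85 by 34 mm with a dial up to 44 mm; point at its middle, long way along its x.
- jar_mid (a point): Bystander: small clear jar with a blue cap, 48 mm across, 60 mm high; point at its middle.
- card_mid (a point): Bystander: loose green circuit card, 70 by 90 by 16 mm; point at its middle.
- driver_grip (a point): Bystander: blue screwdriver lying flat, about 200 mm long, 30 mm high; point at the middle of its handle.

How it is judged:
On the way, in this order (a step that is already met when the one before it is completed fails the run):
1. the bolt is pushed open while the flap is still down (value of joint bolt above 0.038 m and value of joint flap below 0.06 rad), for 0.2 s.
2. the fingers press the lever down and the flap is raised (value of joint flap above 0.4 rad and value of joint lever above 0.5 rad and contact force between the fingers and lever above 2 N), for 0.3 s.
At the end, for the whole second after the job is handed in: The bolt is open (at least 38 of its 45 mm), the lever is pressed down to at least 0.5 of 0.58 rad by the fingers (more than 2 N) and the flap stands raised at least 0.4 rad, held by the lever alone, the robot not touching it (all of step 2 and value of joint bolt above 0.038 m and contact force between each of the arm, the fingers and flap below 0.5 N); the arm keeps its last pose, push and grip.
It fails at once if the lever is pulled up (value of joint lever below -0.06 rad).
It fails at once if the robot touches the flap (contact force between any of the fingers, the arm and flap above 2 N).
It fails at once if a bystander is moved or lifted (more than 20 mm) (distance of any of meter_mid, jar_mid, card_mid, driver_grip from where it was at the start of the episode above 0.02 m).
It also fails if it takes over 42 s, if anything falls off the work surface, if the arm or the gripper's body presses on something with over 40 N, if the wrist force passes 120 N, or if a joint passes its speed limit or range.

## Working session

There is one attempt and no reset: what is moved stays moved. The work goes in short steps, Python scripts to look and compute and a shell command to move; the robot and the scene stay as the last step left them, time stands still between calls to the robot, and variables do not carry over. Pictures are saved under pics/ and viewed, at most 10 in all, crops included, and the job is handed in when it is done.

```bash
mkdir -p pics; cat > h.py <<'E'
import numpy as np, cv2
from station import arm
def world(cam, uv, d):
    c=arm.get_calibration(cam); K=np.array(c["mtx"]); uv=np.atleast_2d(uv).astype(float)
    p=np.c_[(uv[:,0]-K[0,2])/K[0,0],(uv[:,1]-K[1,2])/K[1,1]]; q=p.copy()
    for _ in range(20): q=p/(1+c["k1"]*(q**2).sum(1,keepdims=True))
    X=np.c_[q,np.ones(len(q))]*np.atleast_1d(d)[:,None]
    return (X-np.array(c["t"]).ravel())@np.array(c["R"])
def mask_pts(cam,m,depth):
    v,u=np.nonzero(m&(depth>0)); return world(cam,np.c_[u,v],depth[v,u])
E
python3 - <<'E'
from h import *
for c in ["top","side"]:
    im,d=arm.grab_frame(c); cv2.imwrite(f"pics/{c}0.png",im[:,:,::-1])
    for n in ["box","pad","bolt_tab","flap","meter_mid","jar_mid","card_mid","driver_grip"]:
        r=arm.trace(n,c)
        if r:
            P=mask_pts(c,r[0]["mask"],d)
            print(c,n,round(r[0]["score"],2),r[0]["extent"],np.median(P,0).round(3) if len(P) else None,len(P), np.percentile(P,[3,97],axis=0).round(3).tolist() if len(P) else '')
        else: print(c,n,None)
s=arm.get_state(); print(s["eef_pos"],s["ee_rot"],s["width"],s["t"],s["force"],arm.hold_point_z)
E
```

```text
top box 0.6 [317.4, 120.3, 136.0, 125.9] [ 0.6   -0.121  0.109] 10093 [[0.491, -0.224, 0.006], [0.722, 0.034, 0.17]]
top pad 0.9 [313.1, 213.7, 110.1, 31.4] [0.512 0.011 0.162] 1379 [[0.478, -0.157, 0.103], [0.53, 0.054, 0.175]]
top bolt_tab 0.72 [359.3, 143.1, 7.7, 58.1] [ 0.626 -0.046  0.121] 305 [[0.57, -0.055, 0.114], [0.69, -0.037, 0.163]]
top flap 0.77 [357.7, 119.8, 97.8, 112.4] [ 0.63  -0.148  0.109] 7275 [[0.532, -0.228, 0.105], [0.726, -0.06, 0.112]]
top meter_mid 0.93 [435.2, 216.8, 75.9, 36.5] [ 0.496 -0.297  0.035] 2695 [[0.457, -0.379, 0.025], [0.536, -0.22, 0.045]]
top jar_mid 0.93 [273.3, 192.3, 22.2, 24.6] [0.576 0.129 0.059] 403 [[0.558, 0.111, 0.001], [0.599, 0.152, 0.063]]
top card_mid 0.58 [292.0, 149.6, 43.9, 43.4] [0.661 0.061 0.007] 1141 [[0.62, 0.023, 0.003], [0.704, 0.099, 0.015]]
top driver_grip 0.71 [351.1, 263.8, 81.7, 12.9] [ 0.419 -0.069  0.023] 551 [[0.408, -0.202, 0.01], [0.432, -0.019, 0.028]]
side box 0.81 [262.3, 187.1, 186.5, 124.8] [ 0.564 -0.143  0.107] 12246 [[0.49, -0.237, 0.004], [0.719, 0.029, 0.165]]
side pad 0.97 [258.3, 186.2, 103.7, 91.4
[... 251 characters left out ...]
162  0.108] 5496 [[0.523, -0.234, 0.1], [0.724, -0.058, 0.11]]
side meter_mid 0.97 [352.0, 303.7, 111.9, 96.0] [ 0.481 -0.317  0.033] 5240 [[0.452, -0.386, 0.009], [0.531, -0.228, 0.043]]
side jar_mid 0.83 [275.7, 215.4, 20.2, 17.4] [0.565 0.118 0.027] 321 [[0.554, 0.11, 0.003], [0.59, 0.141, 0.055]]
side card_mid 0.85 [311.6, 210.4, 19.1, 21.9] [0.659 0.078 0.007] 321 [[0.587, -0.004, -0.0], [0.697, 0.11, 0.061]]
side driver_grip 0.91 [266.1, 279.4, 73.7, 70.4] [ 0.414 -0.09   0.019] 817 [[0.404, -0.204, -0.001], [0.426, -0.022, 0.026]]
[ 0.28798389 -0.61046563  0.2265679 ] [-3.14157466e+00 -3.53097952e-05 -2.70072309e+00] 0.08756704754455329 0.9 [ 0.89214787 -0.49648111  0.30078457] 0.0188
```

```bash
python3 - <<'E'
from h import *
a=cv2.imread("pics/top0.png")[100:300,250:530]; cv2.imwrite("pics/t1.png",cv2.resize(a,None,fx=2.8,fy=2.8))
for c in ["top","side"]:
    im,d=arm.grab_frame(c)
    P=mask_pts(c,arm.trace("flap",c)[0]["mask"],d); P=P[abs(P[:,2]-.108)<.004]
    print(c,"flap",cv2.minAreaRect((P[:,:2]*1000).astype(np.float32)))
    hsv=cv2.cvtColor(im,cv2.COLOR_RGB2HSV)
    P=mask_pts(c,(abs(hsv[...,0].astype(int)-27)<7)&(hsv[...,1]>130)&(hsv[...,2]>80),d)
    P=P[(P[:,2]>.14)&(P[:,0]>.4)&(P[:,1]>-.2)]
    print("pad",len(P),P.mean(0).round(4),P.min(0),P.max(0),cv2.minAreaRect((P[:,:2]*1000).astype(np.float32)))
    P=mask_pts(c,arm.trace("bolt_tab",c)[0]["mask"],d); P=P[P[:,2]>.135]
    T=P[P[:,2]>.155]; print("tab",len(P),P.mean(0),len(T),T.mean(0),T.min(0),T.max(0))
E
```

```text
top flap ((619.1533203125, -137.4091796875), (233.41392517089844, 199.09652709960938), 6.08213472366333)
pad 660 [0.5034 0.0321 0.169 ] [0.47371947 0.00656148 0.15851869] [0.53226899 0.05773626 0.17746447] ((503.7481689453125, 31.589466094970703), (57.11174774169922, 47.17768478393555), 6.34614372253418)
tab 84 [ 0.62855662 -0.0445366   0.15639481] 60 [ 0.62983002 -0.04483858  0.16093584] [ 0.6238545  -0.05512482  0.1551303 ] [ 0.63546395 -0.03460999  0.16522359]
side flap ((616.5841674804688, -140.423828125), (232.67184448242188, 195.3862762451172), 6.434325218200684)
pad 453 [0.498  0.0284 0.1671] [0.46938917 0.00475009 0.1561042 ] [0.52960694 0.05382289 0.17449121] ((499.4460144042969, 30.304475784301758), (57.058616638183594, 46.35029220581055), 7.780264854431152)
tab 125 [ 0.6262829  -0.04848456  0.15033459] 48 [ 0.62739083 -0.0474943   0.15925593] [ 0.62169778 -0.0578693   0.15532766] [ 0.63483349 -0.0358066   0.1619944 ]
```

View pics/t1.png

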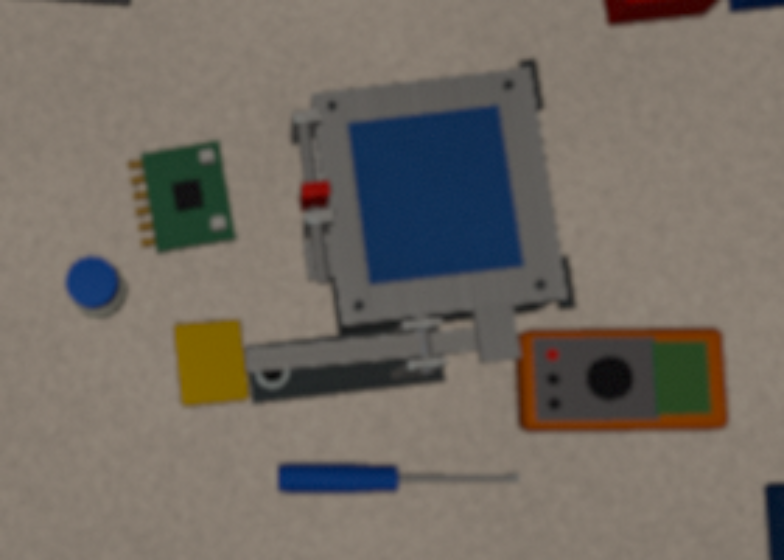

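View pics/side0.png

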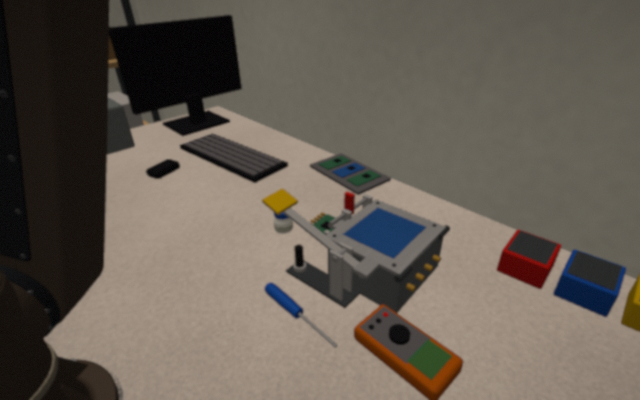

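The top crop shows the red tab at (315,195), the yellow pad at (212,362), and the lever on the robot's side. The box yaw comes out near -1.46. I'll move above a point on the lever side of the tab with the fingers shut.

```bash
python3 -m crank '[[[-19.6,15.4,0,-14.2],[-19.6,15.4,0,-14.2],[-19.6,15.4,0,-14.2],[-19.6,15.4,0,-14.2],[-19.6,15.4,0,-14.2],[-19.6,15.4,0,-14.2],[-19.6,15.4,0,-14.2],[-19.6,15.4,0,-14.2],[-19.6,15.4,0,-14.2],[-19.6,15.4,0,-14.2],[-19.6,15.4,0,-14.2],[-19.6,15.4,0,-14.2]]]' 1 30
```

```text
t: 2.7
eef_pos: [0.5667, -0.053, 0.2264]
ee_rot: [3.141, -0.0, -1.461]
force: [-0.7, -0.1, -0.5]
width: 0.0004
gripper_force: 0.0
```

```bash
python3 -m crank '[[[0,0,1.8,0],[0,0,3.5,0],[0,0,3.5,0]]]'; python3 - <<'E'
from h import *
im,d=arm.grab_frame("side"); cv2.imwrite("pics/s2.png",cv2.resize(im[140:320,220:480,::-1],None,fx=3,fy=3))
E
```

```text
t: 3.08
eef_pos: [0.5641, -0.0549, 0.1366]
ee_rot: [3.135, -0.0, -1.464]
force: [-0.2, 0.0, 0.9]
width: 0.0002
gripper_force: 0.0
```

View pics/s2.png

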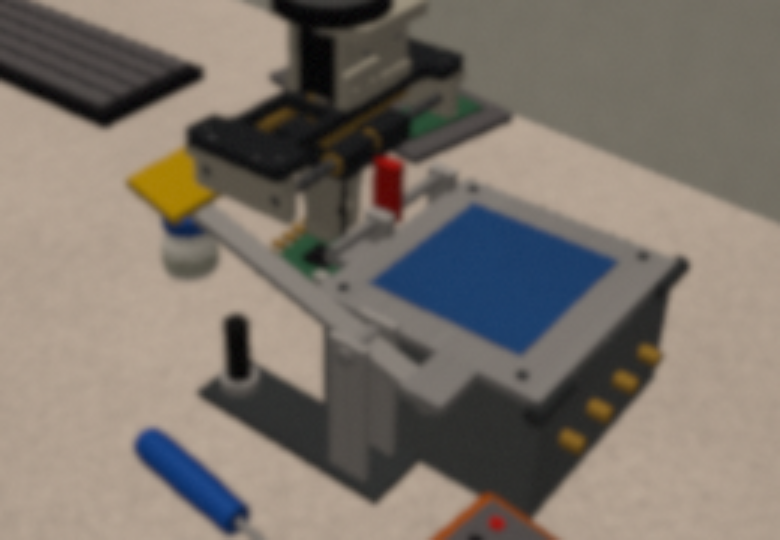

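The fingers hang at about (330,200), short of the red tab at (388,185) and clear of the guides. I'll push along the tool's -y.

```bash
python3 -m crank '[[[0,-0.8,0,0],[0,-1.3,0,0],[0,-1.8,0,0],[0,-2.3,0,0],[0,-2.8,0,0],[0,-3.0,0,0],[0,-3.0,0,0]]]'; python3 - <<'E'
from h import *
for c in ["top","side"]:
    im,d=arm.grab_frame(c); r=arm.trace("bolt_tab",c)
    if r:
        P=mask_pts(c,r[0]["mask"],d); P=P[P[:,2]>.14]; print(c,r[0]["score"],P.mean(0) if len(P) else 0)
E
```

```text
t: 4.0
eef_pos: [0.6418, -0.0448, 0.1387]
ee_rot: [-3.141, 0.0, -1.462]
force: [-0.3, 0.8, -0.5]
width: 0.0007
gripper_force: 0.0
top 0.2 [0.5044117  0.02352293 0.1644403 ]
side 0.52 [ 0.66421677 -0.0532214   0.1503834 ]
```

```bash
python3 -m crank '[[[0,-0.2,0,0],[0,-0.3,0,0],[0,-0.3,0,0]]]';python3 -m crank '[[[0,-0.15,0,0],[0,-0.15,0,0],[0,-0.15,0,0]]]'; python3 - <<'E'
from h import *
im,d=arm.grab_frame("side"); r=arm.trace("bolt_tab","side")
P=mask_pts("side",r[0]["mask"],d); P=P[P[:,2]>.14]; print(r[0]["score"],P.mean(0))
E
```

```text
t: 4.58
eef_pos: [0.6491, -0.0441, 0.139]
ee_rot: [-3.142, 0.0, -1.462]
force: [0.7, 0.2, 0.1]
width: 0.0004
gripper_force: 0.6
t: 4.95
eef_pos: [0.6516, -0.0439, 0.1389]
ee_rot: [3.139, 0.0, -1.462]
force: [-5.2, 0.1, 1.6]
width: 0.0005
gripper_force: 2.9
0.73 [ 0.67021851 -0.05220128  0.14503756]
```

```bash
python3 -m crank '[[[0,-0.15,0,0],[0,-0.15,0,0],[0,-0.15,0,0]]]'
```

```text
t: 5.42
eef_pos: [0.652, -0.044, 0.1387]
ee_rot: [3.133, 0.0, -1.462]
force: [-17.0, 1.8, 10.0]
width: 0.0006
gripper_force: 9.2
```

The bolt is hard against its end stop (17 N with no travel). I'll back off, lift and go above the pad.

```bash
python3 -m crank '[[[0,0.8,0,0],[0,0.8,-1.5,0],[0,0.8,-3.4,0],[-1.8,3,-3.4,0],[-3.6,4.5,-3.4,0],[-3.6,5.8,-3.4,0],[-3.6,5.8,-3.4,0],[-3.6,5.8,-3.4,0]]]'; python3 - <<'E'
from h import *
im,d=arm.grab_frame("side"); r=arm.trace("bolt_tab","side")
P=mask_pts("side",r[0]["mask"],d); P=P[P[:,2]>.14]; print(r[0]["score"],P.mean(0))
cv2.imwrite("pics/s3.png",cv2.resize(im[100:300,200:460,::-1],None,fx=3,fy=3))
E
```

```text
t: 6.42
eef_pos: [0.5034, 0.0305, 0.2247]
ee_rot: [-3.14, 0.0, -1.461]
force: [0.4, 0.4, 0.7]
width: 0.0003
gripper_force: 0.0
0.77 [ 0.66974511 -0.04413381  0.15154525]
```

View pics/s3.png

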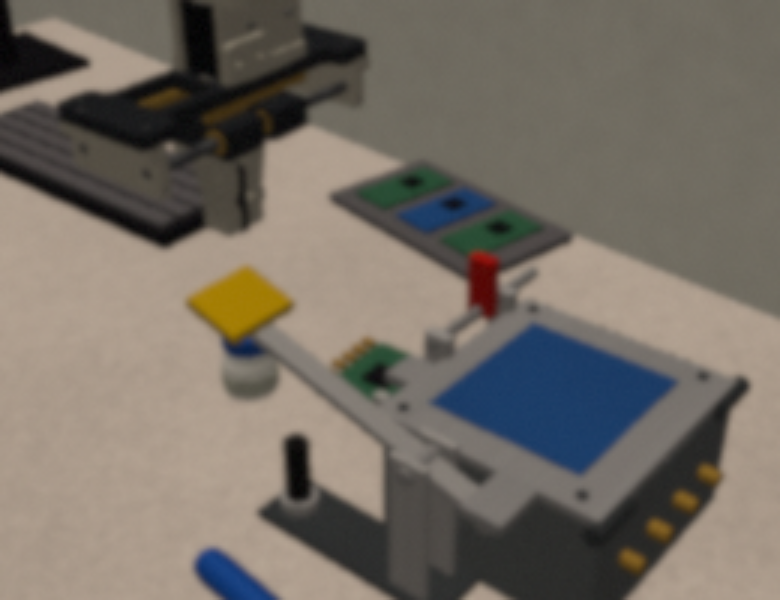

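The bolt tab (483,280) sits at the far guide, and the fingers hang over the yellow pad (240,305). I'll press down.

```bash
python3 -m crank '[[[0,0,1.2,0],[0,0,1.9,0],[0,0,2.3,0],[0,0,2.7,0],[0,0,3.1,0],[0,0,3.5,0],[0,0,3.9,0],[0,0,4.3,0],[0,0,4.7,0],[0,0,5.1,0],[0,0,5.5,0],[0,0,5.5,0]]]'
```

```text
t: 8.02
eef_pos: [0.5037, 0.0305, 0.0866]
ee_rot: [-3.141, -0.0, -1.462]
force: [0.6, 0.9, 1.3]
width: 0.0008
gripper_force: 0.6
```

```bash
python3 -m crank '[[[0,0,0,0]]]'; python3 - <<'E'
from h import *
im,d=arm.grab_frame("side")
cv2.imwrite("pics/s4.png",cv2.resize(im[140:340,200:460,::-1],None,fx=3,fy=3))
print(arm.get_state()["force"])
E
```

```text
t: 8.15
eef_pos: [0.5029, 0.0303, 0.0867]
ee_rot: [-3.141, -0.0, -1.462]
force: [-0.1, -0.0, 1.6]
width: 0.0004
gripper_force: 0.5
[ 0.00583854 -0.05071836  0.74367461]
```

View pics/s4.png

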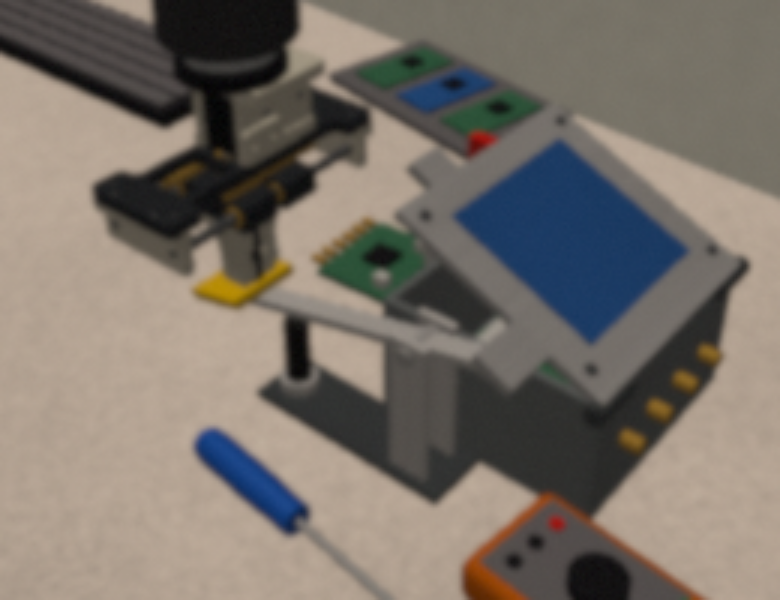

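The lever is down on or near the post (295,345) and the flap is raised clear of the gripper. I'll press on to the hard stop.

```bash
python3 -m crank '[[[0,0,0.2,0],[0,0,0.4,0],[0,0,0.4,0],[0,0,0.4,0]]]'
```

```text
t: 8.7
eef_pos: [0.5029, 0.0299, 0.0773]
ee_rot: [-3.141, -0.001, -1.461]
force: [0.8, -2.7, 7.4]
width: 0.0005
gripper_force: 3.0
```

```bash
python3 -m crank '[[[0,0,0.15,0],[0,0,0.15,0],[0,0,0.15,0],[0,0,0.15,0]]]'
```

```text
t: 9.2
eef_pos: [0.5033, 0.0298, 0.0762]
ee_rot: [-3.139, -0.001, -1.46]
force: [-9.4, -1.1, 34.8]
width: 0.0006
gripper_force: 17.0
```

```bash
python3 -m crank '[[[0,0,-0.05,0],[0,0,-0.05,0],[0,0,-0.05,0],[0,0,-0.05,0],[0,0,-0.05,0],[0,0,-0.05,0],[0,0,-0.05,0],[0,0,-0.05,0]]]'; python3 - <<'E'
from h import *
im,d=arm.grab_frame("side"); P=mask_pts("side",arm.trace("flap","side")[0]["mask"],d)
print(np.percentile(P,[2,98],axis=0)); print(arm.get_state()["force"])
U,S,V=np.linalg.svd(P-np.median(P,0),full_matrices=False); print("tilt",np.arccos(abs(V[2,2])))
E
```

```text
t: 10.2
eef_pos: [0.5032, 0.0298, 0.0765]
ee_rot: [-3.14, -0.001, -1.461]
force: [-6.3, -2.1, 24.7]
width: 0.0005
gripper_force: 11.8
[[ 0.51825991 -0.23695753  0.10555128]
 [ 0.72491035 -0.07637246  0.1859645 ]]
[-5.48283973 -2.60066016 24.60128382]
tilt 0.47096391240974644
```

The flap stands at 0.47 rad and the press is steady at 25 N, so I'll hand in.

```bash
python3 -c "
from station import arm
print(arm.job_done())"
```

```text
the job is handed in; nothing more can be done
None
```

The job is handed in: the bolt was pushed to its end stop, and at hand-in the fingers were pressing the pad on its stop with about 25 N and the flap measured 0.47 rad (no verdict was returned).

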